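# Pack the barista's carrying case

## Task

Pack the open carrying case from the back row forward: first stand the steel milk jug in its foam pocket at the back, handle in the slot, and press it down until it is fully home; then lay the portafilter, bowl upwards, in its foam pocket at the front and press it down until it lies level and fully home. The foam grips both snugly, so they do not sink in by their own weight. Leave the tamper in the case and the other things on the counter where they are.

Things in the scene. Friction and masses are not known exactly. Their poses are not given: they have to be found in the camera images.
- jug_mid (a point): Steel milk jug, 92 mm tall, about 0.26 kg, standing. Point on its axis, half-way up (46 mm). x towards its handle, z up. Round belly 72 mm wide up to 46 mm (foot tapered to 62), then narrowing to a neck 58 mm wide from 64 to 92 mm up; open top. The neck is free along the jug's y for a grasp from above; strap handle 14 mm wide on +x, out to 68 mm from the axis, 16 to 85 mm up; spout on -x at the rim.
- portafilter_mid (a point): Espresso portafilter, 206 mm long, about 0.42 kg, lying bowl upwards. Point in the middle of its steel neck, near its centre of mass, 14.5 mm above its underside. x towards the handle, z up. The neck is a round bar 18 mm thick, bare from -18 to +18 mm along x, its top 9 mm above this point. Black round handle, 28 mm thick, from 18 to 118 mm along +x on the same axis.
- portafilter_head (a point): Centre of the portafilter's steel bowl, at the height of its rim: 53 mm from portafilter_mid on its -x side, 28.5 mm above the underside. Bowl 70 mm wide outside, 55 mm inside, its floor 9 mm above the underside, underside bevelled 4 mm; two ears along y, 80 mm over both, at 19 to 26 mm up.
- jug_home (a point): Where jug_mid is, with the same axes, when the jug is fully home: in the case's back row (farther from the robot). 46 mm above the pocket's floor, 4 mm above the foam's top.
- jug_pocket (a point): Jug's pocket: centre of its mouth, level with the foam's top. Axes as jug_home. 42 mm deep, round, 76 mm wide, with a slot 20 mm wide for the handle on +x, so that one way round fits. 2 mm free on each side of the jug, mouth bevelled 2.5 mm. Four springy foam edges 12 mm below the top grip the jug: it enters freely for some 10 mm, then needs a push of 5 to 15 N to the floor.
- portafilter_home (a point): Where portafilter_mid is, with the same axes, when the portafilter is fully home: in the case's front row (nearer to the robot). 14.5 mm above the pocket's floor, 5.5 mm below the foam's top; then the neck's top stands 3.5 mm, the handle's top 5 to 8 mm and the bowl's rim 8.5 mm above the foam.
- portafilter_pocket (a point): Portafilter's pocket: the point of its mouth over portafilter_home, level with the foam's top. 20 mm deep, cut to the outline of bowl, ears and handle with 2 mm on each side, mouth bevelled 2.5 mm: one way round fits. Springy foam edges grip bowl and handle. At the neck, finger scoops reach 34 mm to either side along y, 34 mm long, as deep as the pocket. A push of 5 to 20 N on the neck seats it.
- case: Black carrying case without its lid, aluminium edges, fixed to the counter; outer size 224 mm (x, front to back) by 272 mm (y), 58 mm high. Dark foam inside, its top 56 mm above the counter. Origin: centre of the underside; x towards the back row, z up.
- tamper: Bystander: coffee tamper standing in its own pocket in the back row of the case, 124 mm beside the jug's pocket on the side of the jug's handle; steel base 58 mm wide, wooden handle, 84 mm tall, its top 118 mm above the counter. Origin: centre of its underside.
- cup: Bystander: white espresso cup on its saucer (120 mm wide, 59 mm high), towards the back on the left. Origin: centre of the underside.
- shaker: Bystander: steel cocoa shaker, 70 mm wide, 112 mm tall, towards the back on the right. Origin: centre of the underside.
- canister: Bystander: black coffee canister with a wooden lid, 100 mm wide, 133 mm tall, on the right. Origin: centre of the underside.
- brush: Bystander: wooden counter brush, about 175 mm long, 18 mm high, lying on the left. Origin: near its middle, on the underside.
- scale: Bystander: flat black coffee scale, 150 by 130 mm, 26 mm high, on the right. Origin: centre of the underside.

How it is judged:
By the outcome, as a careful person would: the job done as asked, in the order asked, and still so for the second after the job is handed in, with the robot touching nothing.
It also fails if it takes over 64 s, if anything falls off the work surface, if the arm or the gripper's body presses on something with over 40 N, if the wrist force passes 120 N, or if a joint passes its speed limit or range.

## Robot

A 6-joint arm with a two-finger parallel gripper is mounted at the origin on the work surface. World frame = base frame: x ahead of the robot, y to its left, z up, the work surface at z = 0. Lengths are in m, angles in rad, forces in N, time in s.
With the tool pointing down it reaches from about 0.35 to 0.975 m from the base axis. Payload 17.4 kg.
Tool frame: the origin (TCP) lies midway between the tips of the shut fingers; the grasp point (between the pads) lies 19 mm behind it (bot.grip_depth is the distance from the TCP to the grasp point, in m); z points along the fingers, y is the line along which they close (so a half turn about z gives the same grasp; the last joint's range is limited). The gripper opens to 85 mm and grips with 20 to 120 N. Pads are 22 mm wide; open, the fingers measure 114 mm over their backs; the gripper's body (76 mm by 85 mm) begins 54 mm behind the grasp point. The pads swing forward as they close: fully open they stand 13 mm farther back than shut.
Start: joints at [1.291, 0.116, 1.442, -0, 1.584, -0.038], TCP at [0.162, 0.655, 0.231] pointing down, gripper open.
Joint ranges: [-2.83, 2.83], [-0.83, 2.19], [0.07, 2.5], [-1.14, 4.28], [0.01, 3], [-2.97, 2.97]. Speed limits (rad/s): [1.89, 1.89, 2.22, 3.14, 3.14, 3.14].

## Interface

Orientations are given as a rotation vector (axis times angle).
In Python, from rig import bot gives the robot as it stands.
- The arm moves only by the tool carry_out, never from a script. Its arguments are lists of equal length, an entry for each row: "translation": the shift along the tool's x, y, z in m, a list of three; "angular": the turn, a rotation vector about the tool's x, y, z in degrees, a list of three. A call has 1 to 12 rows; each row is the pose to reach, as a shift and turn from the pose commanded when the call began, along the tool's axes at that moment; what a row does not reach only later rows make up. A row lasts 1/10 s, in which the tool goes at most 50 mm and 8.59 degrees, less where a joint would pass 70% of its speed; a pose out of reach is approached as far as the arm can. A call with a gripper value outside its range is refused whole. "hand" is the opening, from -1 (shut) to 1 (fully open), so that 0 is half open, set as the call begins (left out, the last holds). The fingers move at their own pace and stop on an object; "force" is the grip in N (left out, the last holds). Time passes only in rows, so rows that repeat a pose let the fingers close. It gives the time, the measured TCP pose, the force, the opening and the grip force at its end, in the units of the state.
- bot.state(): the state, without advancing time (a new reading comes with each control period).
- bot.get_image(name): name is "scene" or "top" or "wrist"; returns the picture (480x640x3 uint8, blue, green, red); there is no depth.
- bot.camera_params(name): a dict with "mtx" (3x3 intrinsics, pixels), "rvec" (rotation vector, rad) and "tvec" (3), from world to camera coordinates, as OpenCV has them; the wrist camera has in their place "hand_eye" (4x4, takes a point from camera to tool coordinates, whose origin is the TCP and whose axes are the flange's). Camera axes: x right, y down, z forward; pixel columns grow to the right and rows downward; lengths in m; the calibration is good to about 2 mm. A picture is of the moment at which its call begins: read the wrist's pose just before it. camera_params takes no time and is no camera call.
- bot.job_done(): hands the job in; it is judged then, once.
Trained networks look in the newest picture that a camera, given by its name, has taken for a name from the list of things; names that differ only in an ending like _2 or _b are one class to them, and where a whole thing is asked for, a point or a joint stands for the part that bears it (a point fixed in the world has none). Each returns a list of dicts, best first, with "score" (0 to 1); they miss things now and then, are a little off and sometimes report something else, mostly with a low value. They report only what shows in the picture. A call takes as long as a camera call.
- bot.silhouettes(camera, label): "pixels" (480x640 bool, what is visible of it).
- bot.pinpoint(camera, label): "centre" ([x, y, z] in m, in world coordinates, good to about 4 mm: a listed point, or the origin of a listed thing).
The state is a dict: "time_s": time; "qpos": joint angles; "dq": joint speeds; "tau": joint torques, N m; "position": TCP position; "orientation": TCP orientation; "wrist_force": force on the tool from outside, world axes, zero at the start; "moment": the same for the moment, N m; "width": opening from 0.0 (shut) to 1.0 (fully open); "finger_force": force on a finger pad.
Only numpy, scipy, OpenCV 4.12 (cv2) and the standard library are available. Lean on these libraries where they do the work, as an engineer would, in place of code of your own. Each camera call takes 0.05 s, during which the arm holds its last target. There are 200 camera calls.

## Working session

There is one attempt and no reset: what is moved stays moved. The work goes in short steps, Python scripts to look and compute and a tool call to move; the robot and the scene stay as the last step left them, time stands still between calls to the robot, and variables do not carry over. Pictures are saved under pics/ and viewed, at most 10 in all, crops included, and the job is handed in when it is done.

Besides the shell and the picture viewer there is one more tool, called after "Emit:" by a JSON object that holds its "api" and its "payload". carry_out: Moves the arm, as the interface text tells. Its arguments: {"type":"object","properties":{"translation":{"type":"array"},"angular":{"type":"array"},"hand":{"type":"number"},"force":{"type":"number"}},"required":["translation","angular"]}

```bash
ls; mkdir -p pics
python3 - <<'E'
from rig import bot
import cv2,numpy as np
for c in ("scene","top"):
    im=bot.get_image(c); cv2.imwrite(f"pics/{c}0.png",im)
    for l in ("jug_mid","portafilter_mid","portafilter_head","jug_home","jug_pocket","portafilter_home","portafilter_pocket","case","tamper","cup","shaker","canister","brush","scale"):
        r=bot.pinpoint(c,l)
        print(c,l,[(np.round(d["centre"],3).tolist(),round(d["score"],2)) for d in r[:2]])
    p=bot.camera_params(c);print(p)
print(bot.state()); print(bot.camera_params("wrist"))
E
```

```text
pics
scene jug_mid [([0.5, 0.339, 0.048], 0.97)]
scene portafilter_mid [([0.497, -0.307, 0.017], 0.64)]
scene portafilter_head [([0.547, -0.292, 0.032], 0.65), ([0.606, -0.514, 0.004], 0.55)]
scene jug_home [([0.661, -0.02, 0.059], 0.78)]
scene jug_pocket []
scene portafilter_home [([0.56, 0.006, 0.051], 0.56)]
scene portafilter_pocket [([0.558, 0.007, 0.058], 0.88), ([0.388, -0.608, -0.003], 0.59)]
scene case [([0.606, 0.025, 0.003], 0.77)]
scene tamper [([0.647, 0.105, 0.036], 0.71), ([0.559, 0.008, 0.055], 0.3)]
scene cup [([0.695, 0.309, 0.003], 0.94)]
scene shaker [([0.689, -0.302, -0.002], 0.87), ([0.555, 0.004, 0.061], 0.47)]
scene canister [([0.603, -0.517, 0.001], 0.66)]
scene brush [([0.511, 0.546, -0.002], 0.87)]
scene scale [([0.388, -0.608, 0.001], 0.93)]
{'mtx': array([[471.82741902,   0.        , 317.79443414],
       [  0.        , 471.82741902, 242.1401644 ],
       [  0.        ,   0.        ,   1.        ]]), 'rvec': array([ 1.30151316,  2.28964503, -0.92703668]), 'tvec': array([ 0.31135979, -0.317394  ,  1.7157939 ])}
top jug_mid [([0.497, 0.339, 0.043], 0.72)]
to
[... 1511 characters left out ...]
056164e-04]), 'wrist_force': array([ 0.32269187, -0.01078318, -0.11171771]), 'moment': array([-0.03514671,  0.02138023,  0.03266779]), 'finger_force': 0.0, 'width': 0.996264120862108}
{'mtx': array([[358.77768505,   0.        , 320.32849937],
       [  0.        , 358.77768505, 241.09610633],
       [  0.        ,   0.        ,   1.        ]]), 'hand_eye': array([[ 5.30796386e-04, -9.49474366e-01, -3.13844145e-01,
         8.03819827e-02],
       [ 9.99999826e-01,  4.23703789e-04,  4.09440193e-04,
        -1.34787524e-04],
       [-2.55776015e-04, -3.13844307e-01,  9.49474426e-01,
        -1.41220946e-01],
       [ 0.00000000e+00,  0.00000000e+00,  0.00000000e+00,
         1.00000000e+00]])}
```

Run:
```python
import cv2
im=cv2.imread("pics/top0.png"); cv2.imwrite("pics/top0c.png",cv2.resize(im[130:330,180:560] if 0 else im,(800,600),interpolation=cv2.INTER_CUBIC))
```

```text
(no output)
```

View pics/top0c.png

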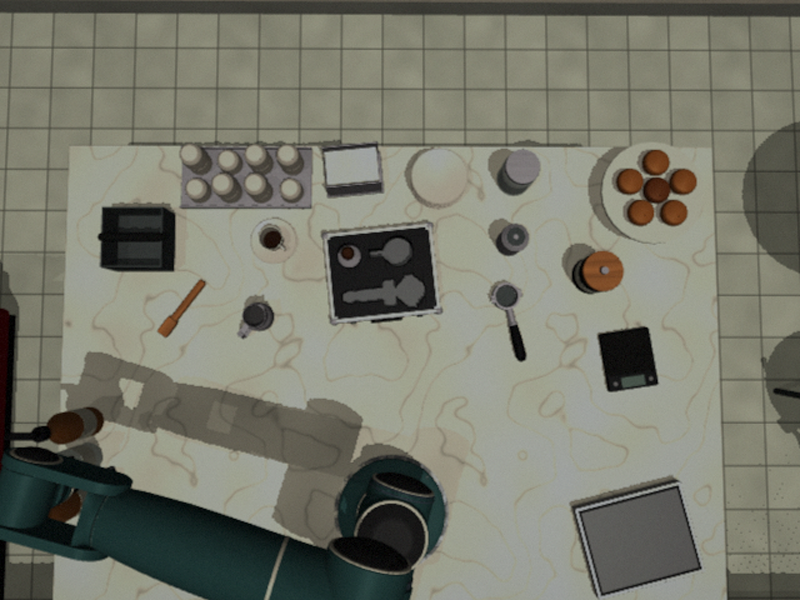

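The view shows the case at (380,272) and, as a check on yaw, both pockets with their handle ends to the left (+y). The jug is at (257,315) with its handle to the lower left, near yaw 143°. The portafilter head is at (506,295) and its handle end at (520,358), near yaw 192°.

```bash
cat > h.py <<'E'
from rig import bot
import numpy as np, cv2
from scipy.spatial.transform import Rotation as R
def goal(pos,ydeg):
    """print shift/turn in tool axes to reach TCP pos with tool down, tool y at azimuth ydeg"""
    s=bot.state(); R0=R.from_rotvec(s["orientation"]); a=np.radians(ydeg)
    y=np.array([np.cos(a),np.sin(a),0]); z=np.array([0,0,-1.]); x=np.cross(y,z)
    Rt=R.from_matrix(np.c_[x,y,z])
    t=R0.inv().apply(np.array(pos)-s["position"]); w=np.degrees((R0.inv()*Rt).as_rotvec())
    print("trans",np.round(t,4).tolist(),"ang",np.round(w,2).tolist(),"rows",max(np.linalg.norm(t)/.05,np.linalg.norm(w)/8.59).round(1))
def wcam():
    s=bot.state(); H=bot.camera_params("wrist"); T=np.eye(4)
    T[:3,:3]=R.from_rotvec(s["orientation"]).as_matrix(); T[:3,3]=s["position"]
    return H["mtx"],T@H["hand_eye"]   # camera->world
def cam(name):
    if name=="wrist": return wcam()
    p=bot.camera_params(name); T=np.eye(4); T[:3,:3]=cv2.Rodrigues(p["rvec"])[0]; T[:3,3]=p["tvec"]
    return p["mtx"],np.linalg.inv(T)
def toz(K,C,uv,z):
    uv=np.atleast_2d(uv).astype(float); d=np.c_[uv,np.ones(len(uv))]@np.linalg.inv(K).T@C[:3,:3].T
    o=C[:3,3]; return o+d*((z-o[2])/d[:,2])[:,None]
def proj(K,C,P):
    p=(np.atleast_2d(P)-C[:3,3])@C[:3,:3]@K.T; return p[:,:2]/p[:,2:]
def state():
    s=bot.state(); r=R.from_rotvec(s["orientation"]).as_matrix()
    print("t",round(s["time_s"],2),"p",s["position"].round(4),"yaz",np.degrees(np.arctan2(r[1,1],r[0,1])).round(2),"tilt",np.degrees(np.arccos(-r[2,2])).round(2),"F",s["wrist_force"].round(1),"w",round(s["width"],3),"ff",round(s["finger_force"],1),"q",s["qpos"].round(2))
E
python3 -c "
from h import *
goal([.499,.339,.22],53); print(bot.grip_depth)"
```

```text
trans [-0.4033, -0.2264, 0.0113] ang [0.0, 0.0, 23.15] rows 9.3
0.0187
```

Emit:
{"api": "carry_out", "payload": {"translation": [[-0.403,-0.226,0.011],[-0.403,-0.226,0.011],[-0.403,-0.226,0.011],[-0.403,-0.226,0.011],[-0.403,-0.226,0.011],[-0.403,-0.226,0.011],[-0.403,-0.226,0.011],[-0.403,-0.226,0.011],[-0.403,-0.226,0.011],[-0.403,-0.226,0.011],[-0.403,-0.226,0.011],[-0.403,-0.226,0.011]], "angular": [[0,0,23],[0,0,23],[0,0,23],[0,0,23],[0,0,23],[0,0,23],[0,0,23],[0,0,23],[0,0,23],[0,0,23],[0,0,23],[0,0,23]], "hand": 1, "force": 70}}

```text
time_s: 2.7
position: [0.4985, 0.3398, 0.2203]
orientation: [-0.993, -2.98, -0.0]
wrist_force: [-1.2, 0.3, 0.6]
width: 0.998
finger_force: 0.0
```

Run:
```python
from h import *
state(); K,C=wcam(); im=bot.get_image("wrist"); 
r=bot.pinpoint("wrist","jug_mid"); print([(d["centre"],d["score"]) for d in r])
m=bot.silhouettes("wrist","jug_mid"); np.save("m.npy",m[0]["pixels"]); np.savez("v1",K=K,C=C)
print([x["score"] for x in m])
cv2.imwrite("pics/w1.png",im)
```

```text
t 2.7 p [0.4985 0.3398 0.2203] yaz 53.13 tilt 0.02 F [-1.2  0.3  0.6] w 0.998 ff 0.0 q [ 0.56 -0.04  1.62  0.    1.56 -0.37]
[([0.4966, 0.3392, 0.0448], 0.8)]
[0.79, 0.69]
```

View pics/w1.png

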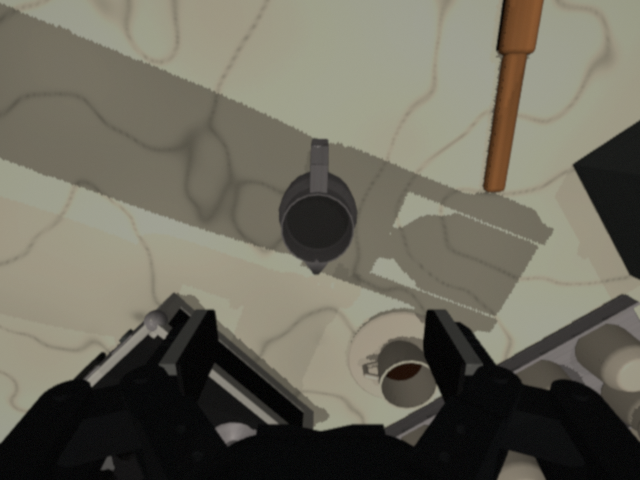

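The jug's rim centre is near (317,222), the handle end at (320,142) and the spout at (317,270), so the grasp yaw is nearly right. I'll fit the numbers next.

Run:
```python
from h import *
v=np.load("v1.npz"); K,C=v["K"],v["C"]; m=np.load("m.npy")
# fit jug pose: model points projected, silhouette IoU
from scipy.optimize import minimize
def pts(x,y,a):
    P=[]
    t=np.linspace(0,2*np.pi,60)
    hulls=[]
    for r0,z0,r1,z1 in((31,0,36,10),(36,10,36,46),(36,46,29,64),(29,64,29,92)):
        hulls.append(np.r_[np.c_[r0*np.cos(t),r0*np.sin(t),0*t+z0],np.c_[r1*np.cos(t),r1*np.sin(t),0*t+z1]])
    hulls.append(np.array([(X,Y,Z) for X in(25,68) for Y in(-7,7) for Z in(79,85)],float))
    hulls.append(np.array([(X,Y,Z) for X in(62,68) for Y in(-7,7) for Z in(16,85)],float))
    c,s=np.cos(a),np.sin(a)
    return [h/1000@np.array([[c,s,0],[-s,c,0],[0,0,1]])+[x,y,0] for h in hulls]
S=4
mm=cv2.resize(m.astype(np.uint8),None,fx=S,fy=S,interpolation=cv2.INTER_LINEAR)
def cost(q):
    I=np.zeros(mm.shape,np.uint8)
    for h in pts(q[0],q[1],q[2]):
        p=(proj(K,C,h)+.5)*S
        cv2.fillConvexPoly(I,cv2.convexHull(p.astype(np.float32)).round().astype(np.int32),1)
    return 1-(I&mm).sum()/(I|mm).sum()
q0=np.array([.499,.339,np.radians(143)])
best=minimize(cost,q0,method="Nelder-Mead",options=dict(initial_simplex=[q0,q0+[.006,0,0],q0+[0,.006,0],q0+[0,0,.1]],xatol=1e-5,fatol=1e-5))
print(best.x,np.degrees(best.x[2]),best.fun)
print("rim",toz(K,C,[[317,222],[320,142],[317,270]],.09))
ys,xs=np.nonzero(m);print(xs.min(),xs.max(),ys.min(),ys.max())
goal([best.x[0],best.x[1],.063],np.degrees(best.x[2])-90)
```

```text
[0.49700074 0.33790737 2.47035328] 141.54081703911487 0.0521166264431544
rim [[0.49180396 0.34163107 0.09      ]
 [0.44481901 0.37978504 0.09      ]
 [0.52428888 0.3171491  0.09      ]]
279 357 139 274
trans [-0.0007, -0.0026, 0.1574] ang [0.01, -0.01, 1.69] rows 3.1
```

Emit:
{"api": "carry_out", "payload": {"translation": [[-0.001,-0.002,0.04],[-0.001,-0.002,0.08],[-0.001,-0.002,0.12],[-0.001,-0.002,0.145],[-0.001,-0.002,0.157],[-0.001,-0.002,0.157]], "angular": [[0,0,1.7],[0,0,1.7],[0,0,1.7],[0,0,1.7],[0,0,1.7],[0,0,1.7]]}}

```text
time_s: 3.45
position: [0.4975, 0.3376, 0.0622]
orientation: [-1.035, -2.965, 0.002]
wrist_force: [0.1, 0.2, 0.1]
width: 0.999
finger_force: 0.0
```

Emit:
{"api": "carry_out", "payload": {"translation": [[0,0,0],[0,0,0],[0,0,0],[0,0,0],[0,0,0],[0,0,0]], "angular": [[0,0,0],[0,0,0],[0,0,0],[0,0,0],[0,0,0],[0,0,0]], "hand": -1, "force": 70}}

```text
time_s: 4.05
position: [0.4993, 0.3378, 0.0659]
orientation: [1.037, 2.964, 0.004]
wrist_force: [-3.5, -2.2, 10.2]
width: 0.671
finger_force: 73.5
```

Emit:
{"api": "carry_out", "payload": {"translation": [[0,0,-0.02],[0,0,-0.06],[0,0,-0.1],[0,0,-0.14],[0,0,-0.17],[0,0,-0.17]], "angular": [[0,0,0],[0,0,0],[0,0,0],[0,0,0],[0,0,0],[0,0,0]]}}

```text
time_s: 4.65
position: [0.4995, 0.3379, 0.2396]
orientation: [1.035, 2.961, 0.01]
wrist_force: [0.2, -1.1, -1.8]
width: 0.665
finger_force: 75.3
```

Run:
```python
from h import *
state()
# place view: 0.12 m short of the pocket so that the case shows
goal([.655,.03,.25],6)
```

```text
t 4.65 p [0.4995 0.3379 0.2396] yaz 51.45 tilt 0.47 F [ 0.2 -1.1 -1.8] w 0.665 ff 75.3 q [ 0.55 -0.05  1.6  -0.    1.59 -0.35]
trans [-0.3136, -0.1438, -0.0106] ang [0.48, -0.02, 45.44] rows 6.9
```

Run:
```python
from h import *
goal([.62,-.11,.28],6)
```

```text
trans [-0.3735, -0.2749, -0.0414] ang [0.48, -0.02, 45.44] rows 9.3
```

Emit:
{"api": "carry_out", "payload": {"translation": [[-0.374,-0.275,-0.041],[-0.374,-0.275,-0.041],[-0.374,-0.275,-0.041],[-0.374,-0.275,-0.041],[-0.374,-0.275,-0.041],[-0.374,-0.275,-0.041],[-0.374,-0.275,-0.041],[-0.374,-0.275,-0.041],[-0.374,-0.275,-0.041],[-0.374,-0.275,-0.041],[-0.374,-0.275,-0.041],[-0.374,-0.275,-0.041]], "angular": [[0,0,45.5],[0,0,45.5],[0,0,45.5],[0,0,45.5],[0,0,45.5],[0,0,45.5],[0,0,45.5],[0,0,45.5],[0,0,45.5],[0,0,45.5],[0,0,45.5],[0,0,45.5]]}}

```text
time_s: 5.85
position: [0.6193, -0.1105, 0.274]
orientation: [-2.103, -2.333, -0.0]
wrist_force: [0.7, 0.6, -1.6]
width: 0.659
finger_force: 75.4
```

Emit:
{"api": "carry_out", "payload": {"translation": [[0,0,0],[0,0,0],[0,0,0]], "angular": [[0,0,0],[0,0,0],[0,0,0]]}}

```text
time_s: 6.15
position: [0.6194, -0.11, 0.2745]
orientation: [2.102, 2.335, 0.0]
wrist_force: [0.3, -0.1, -1.9]
width: 0.667
finger_force: 75.4
```

Run:
```python
from h import *
state(); K,C=wcam(); im=bot.get_image("wrist"); np.savez("v2",K=K,C=C)
for l in("jug_mid","jug_home","jug_pocket","portafilter_home","portafilter_pocket","tamper","case"):
    print(l,[(np.round(d["centre"],4).tolist(),round(d["score"],2)) for d in bot.pinpoint("wrist",l)[:2]])
cv2.imwrite("pics/w2.png",im)
m=bot.silhouettes("wrist","jug_mid"); np.save("m2.npy",m[0]["pixels"])
print([x["score"] for x in m])
```

```text
t 6.15 p [ 0.6194 -0.11    0.2745] yaz 6.01 tilt 0.02 F [ 0.3 -0.1 -1.9] w 0.667 ff 75.4 q [-0.22  0.01  1.49  0.    1.65 -0.32]
jug_mid [([0.6157, -0.1086, 0.2543], 0.59), ([0.5063, -0.3054, 0.0113], 0.55)]
jug_home [([0.6672, -0.0152, 0.0588], 0.85), ([0.5044, -0.3056, 0.0099], 0.32)]
jug_pocket [([0.6614, -0.0157, 0.0586], 0.62)]
portafilter_home [([0.6159, -0.1083, 0.2496], 0.39)]
portafilter_pocket [([0.5576, 0.0046, 0.052], 0.91)]
tamper []
case [([0.6063, 0.0219, 0.0036], 0.86)]
[0.77, 0.61]
```

View pics/w2.png

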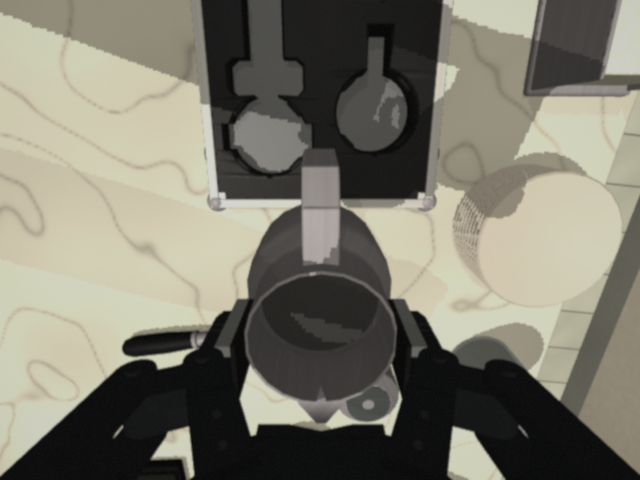

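The held jug's rim is at (320,340) with its handle up at (320,160). The jug pocket is at (370,110) with its slot upwards to (381,30), and the portafilter bowl pocket is at (270,135). I'll rectify at foam height and overlay the predicted outlines.

Run:
```python
from h import *
v=np.load("v2.npz"); K,C=v["K"],v["C"]; im=cv2.imread("pics/w2.png")
s=4; W,H=180*s,145*s   # px: u=( .075-y )... u along -y, v along -x
x1,y1=.735-.03,.085
def uv(P): return np.c_[(y1-P[:,1])*1000*s,(x1-P[:,0])*1000*s]
src=np.array([[x1,y1,.056],[x1,y1-.18,.056],[x1-.145,y1-.18,.056],[x1-.145,y1,.056]])
M=cv2.getPerspectiveTransform(proj(K,C,src).astype(np.float32),uv(src).astype(np.float32))
o=cv2.warpPerspective(im,M,(W,H),flags=cv2.INTER_CUBIC)
o=np.clip(255*(o/255.)**.5,0,255).astype(np.uint8)
np.save("rect.npy",o)
for k in range(0,15):
    x=x1-.01*k; cv2.putText(o,f"{x:.3f}",(0,int(10*k*s)+4),0,.35,(0,255,255)); cv2.line(o,(40,10*k*s),(W,10*k*s),(90,90,0),1)
for k in range(18):
    cv2.putText(o,f"{int(round((y1-.01*k)*1000))}",(10*k*s-8,H-4),0,.35,(0,255,255)); cv2.line(o,(10*k*s,0),(10*k*s,H-15),(90,90,0),1)
cv2.imwrite("pics/r2.png",o)
```

```text
(no output)
```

View pics/r2.png

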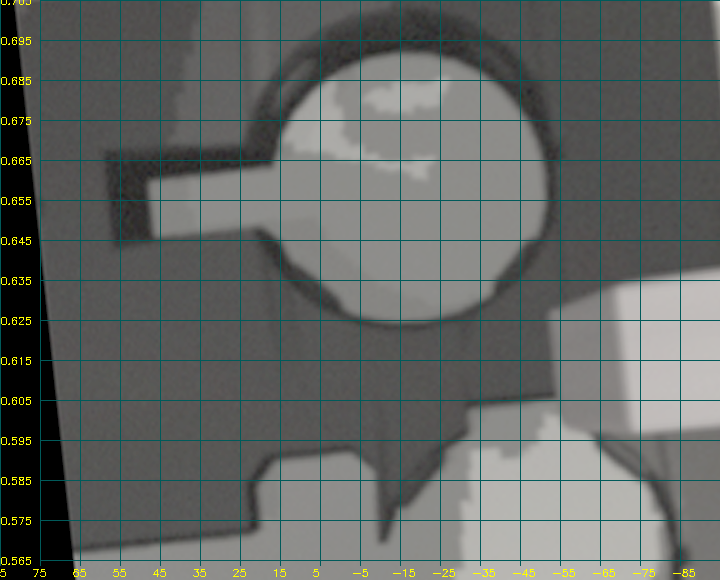

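The mouth circle spans x 0.6235 to 0.7035 with its right edge at y=-0.0545. That puts the centre near (0.663,-0.014) with diameter 80, which matches 76 plus the bevels. The slot's mid at (0.6555,0.0575) gives a yaw of 96.3°. Next I'll fit the jug in the hand.

Run:
```python
from h import *
from scipy.optimize import minimize
v=np.load("v2.npz"); K,C=v["K"],v["C"]; m=np.load("m2.npy"); print(m.sum())
im=cv2.imread("pics/w2.png"); t=np.linspace(0,2*np.pi,90)
def ring(r,z,x,y,z0): return np.c_[x+r*np.cos(t),y+r*np.sin(t),0*t+z0+z]
# rim seen at left/right 245..395, top 272, bottom 405 (px): draw model for jug bottom height z0
for z0 in(.2075,):
  for (x,y) in((.6194,-.11),):
    for z,r in((.092,.029),(.046,.036)):
        p=proj(K,C,ring(r,z,x,y,z0)); print(z,p.min(0).round(1),p.max(0).round(1))
    a=np.radians(96); h=np.array([[x+.068*np.cos(a),y+.068*np.sin(a),z0+.085]]); print("handle",proj(K,C,h))
    for e in(-.007,.007): print(proj(K,C,h+e*np.array([[-np.sin(a),np.cos(a),0]])))
```

```text
27171
0.092 [242.9 276.2] [396.7 408.4]
0.046 [247.7 222.5] [392.1 353.5]
handle [[319.88927385 161.33208883]]
[[340.67089195 161.3465651 ]]
[[299.10580931 161.31761127]]
```

Run:
```python
from h import *
goal([.663,-.016,.145],6.3)
```

```text
trans [0.0899, 0.0531, 0.1293] ang [-0.0, 0.0, -0.36] rows 3.3
```

Emit:
{"api": "carry_out", "payload": {"translation": [[0.045,0.026,0],[0.09,0.053,0.02],[0.09,0.053,0.06],[0.09,0.053,0.1],[0.09,0.053,0.129],[0.09,0.053,0.129],[0.09,0.053,0.129],[0.09,0.053,0.129]], "angular": [[0,0,-0.3],[0,0,-0.3],[0,0,-0.3],[0,0,-0.3],[0,0,-0.3],[0,0,-0.3],[0,0,-0.3],[0,0,-0.3]]}}

```text
time_s: 7.4
position: [0.6638, -0.0161, 0.148]
orientation: [2.096, 2.337, 0.003]
wrist_force: [0.6, -0.1, -2.6]
width: 0.662
finger_force: 75.6
```

Run:
```python
from h import *
state(); K,C=wcam(); im=bot.get_image("wrist"); np.savez("v3",K=K,C=C)
o=np.clip(255*(im/255.)**.6,0,255).astype(np.uint8)
t=np.linspace(0,2*np.pi,120); c=np.array([.663,-.014])
p=proj(K,C,np.c_[c[0]+.0405*np.cos(t),c[1]+.0405*np.sin(t),0*t+.056]).astype(np.int32)
cv2.polylines(o,[p],True,(0,255,255),1)
a=np.radians(96.3); u=np.array([np.cos(a),np.sin(a)]); n=np.array([-u[1],u[0]])
q=np.array([c+u*k+n*e for k,e in((.035,-.0125),(.0725,-.0125),(.0725,.0125),(.035,.0125))])
cv2.polylines(o,[proj(K,C,np.c_[q,[.056]*4]).astype(np.int32)],False,(0,255,255),1)
cv2.imwrite("pics/w3.png",o)
```

```text
t 7.4 p [ 0.6638 -0.0161  0.148 ] yaz 6.23 tilt 0.18 F [ 0.6 -0.1 -2.6] w 0.662 ff 75.6 q [-0.06  0.12  1.57  0.    1.45 -0.17]
```

View pics/w3.png

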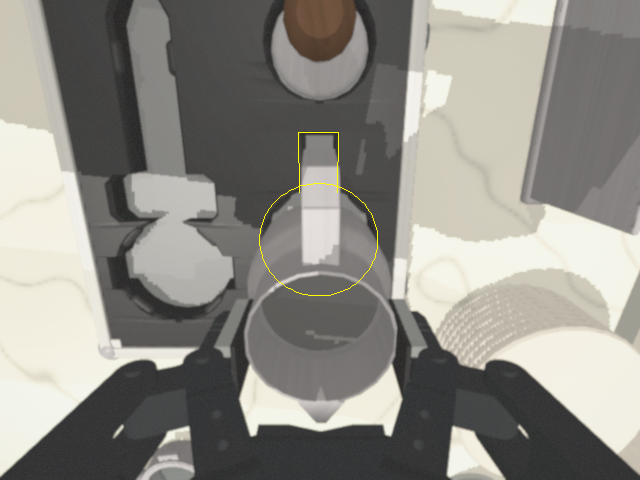

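The yellow slot outline (299-339, top at row 132) matches the dark slot end behind the handle, and the handle is centred on it at column 320. I'll lower the jug.

Emit:
{"api": "carry_out", "payload": {"translation": [[0,0,0.012],[0,0,0.02],[0,0,0.026],[0,0,0.031],[0,0,0.035],[0,0,0.035]], "angular": [[0,0,0],[0,0,0],[0,0,0],[0,0,0],[0,0,0],[0,0,0]], "force": 100}}

```text
time_s: 8.05
position: [0.6627, -0.0159, 0.1096]
orientation: [-2.097, -2.339, 0.001]
wrist_force: [0.2, 1.3, -1.5]
width: 0.656
finger_force: 105.9
```

Emit:
{"api": "carry_out", "payload": {"translation": [[0,0,0.004],[0,0,0.008],[0,0,0.012],[0,0,0.016],[0,0,0.02],[0,0,0.02]], "angular": [[0,0,0],[0,0,0],[0,0,0],[0,0,0],[0,0,0],[0,0,0]]}}

```text
time_s: 8.65
position: [0.6628, -0.0159, 0.0895]
orientation: [-2.097, -2.339, 0.0]
wrist_force: [4.5, -0.3, -5.1]
width: 0.649
finger_force: 106.4
```

Emit:
{"api": "carry_out", "payload": {"translation": [[0,0,0.003],[0,0,0.006],[0,0,0.009],[0,0,0.012],[0,0,0.014],[0,0,0.014]], "angular": [[0,0,0],[0,0,0],[0,0,0],[0,0,0],[0,0,0],[0,0,0]]}}

```text
time_s: 9.25
position: [0.6632, -0.0164, 0.0801]
orientation: [2.096, 2.338, 0.001]
wrist_force: [-15.9, -5.7, 34.2]
width: 0.65
finger_force: 110.6
```

Run:
```python
from h import *
state(); K,C=wcam(); im=bot.get_image("wrist"); cv2.imwrite("pics/w4.png",im)
print([(np.round(d["centre"],4).tolist(),round(d["score"],2)) for d in bot.pinpoint("wrist","jug_mid")[:2]])
bot.get_image("scene")
print([(np.round(d["centre"],4).tolist(),round(d["score"],2)) for d in bot.pinpoint("scene","jug_mid")[:2]])
```

```text
t 9.25 p [ 0.6632 -0.0164  0.0801] yaz 6.24 tilt 0.1 F [-15.9  -5.7  34.2] w 0.65 ff 110.6 q [-0.06  0.17  1.63 -0.    1.34 -0.17]
[]
[([0.6619, -0.016, 0.0601], 0.8)]
```

View pics/w4.png

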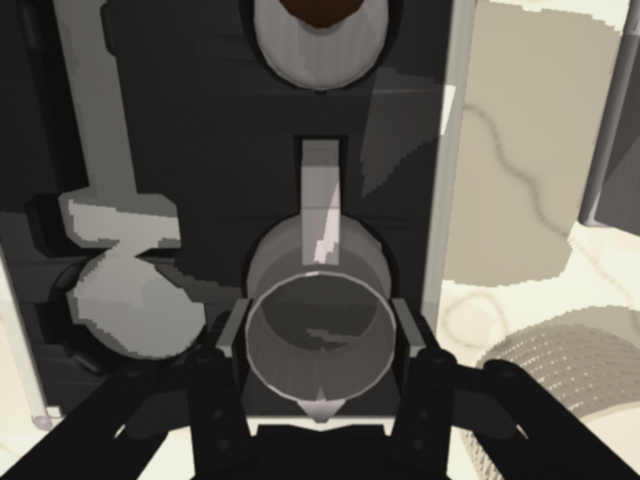

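The jug is in its pocket with its handle (320,190) in the slot. The TCP is at 0.080 with 34 N on the floor, and jug_mid is at z=0.060 as required. Now I'll release.

Emit:
{"api": "carry_out", "payload": {"translation": [[0,0,-0.003],[0,0,-0.003],[0,0,-0.003],[0,0,-0.003],[0,0,-0.003]], "angular": [[0,0,0],[0,0,0],[0,0,0],[0,0,0],[0,0,0]], "hand": 1}}

```text
time_s: 9.95
position: [0.6627, -0.0158, 0.0788]
orientation: [-2.097, -2.339, 0.001]
wrist_force: [0.2, 0.6, 0.4]
width: 0.999
finger_force: 0.0
```

Emit:
{"api": "carry_out", "payload": {"translation": [[0,0,-0.02],[0,0,-0.06],[0,0,-0.11],[0,0,-0.15],[0,0,-0.15]], "angular": [[0,0,0],[0,0,0],[0,0,0],[0,0,0],[0,0,0]]}}

```text
time_s: 10.45
position: [0.6644, -0.0159, 0.2361]
orientation: [2.093, 2.334, 0.008]
wrist_force: [0.4, 0.0, -0.4]
width: 1.001
finger_force: 0.0
```

Run:
```python
from h import *
state()
for c in("top","scene"):
    bot.get_image(c)
    print([(np.round(d["centre"],4).tolist(),round(d["score"],2)) for d in bot.pinpoint(c,"jug_mid")[:1]])
goal([.497,-.307,.22],102.5)
```

```text
t 10.45 p [ 0.6644 -0.0159  0.2361] yaz 6.25 tilt 0.48 F [ 0.4  0.  -0.4] w 1.001 ff 0.0 q [-0.06  0.09  1.47  0.    1.58 -0.17]
[([0.6658, -0.0156, 0.0585], 0.45)]
[([0.6658, -0.0131, 0.0591], 0.9)]
trans [-0.2714, -0.1962, 0.008] ang [-0.07, -0.11, -96.25] rows 11.2
```

Emit:
{"api": "carry_out", "payload": {"translation": [[-0.271,-0.196,0.008],[-0.271,-0.196,0.008],[-0.271,-0.196,0.008],[-0.271,-0.196,0.008],[-0.271,-0.196,0.008],[-0.271,-0.196,0.008],[-0.271,-0.196,0.008],[-0.271,-0.196,0.008],[-0.271,-0.196,0.008],[-0.271,-0.196,0.008],[-0.271,-0.196,0.008],[-0.271,-0.196,0.008]], "angular": [[0,0,-96],[0,0,-96],[0,0,-96],[0,0,-96],[0,0,-96],[0,0,-96],[0,0,-96],[0,0,-96],[0,0,-96],[0,0,-96],[0,0,-96],[0,0,-96]]}}

```text
time_s: 11.85
position: [0.4971, -0.3064, 0.2195]
orientation: [0.344, -3.121, -0.003]
wrist_force: [-0.3, 0.3, 0.1]
width: 1.002
finger_force: 0.0
```

Emit:
{"api": "carry_out", "payload": {"translation": [[0,0,0],[0,0,0],[0,0,0]], "angular": [[0,0,0],[0,0,0],[0,0,0]]}}

```text
time_s: 12.15
position: [0.4974, -0.3065, 0.2207]
orientation: [0.332, -3.123, -0.001]
wrist_force: [-0.6, -0.6, 0.6]
width: 1.003
finger_force: 0.0
```

Run:
```python
from h import *
state(); K,C=wcam(); im=bot.get_image("wrist"); np.savez("v5",K=K,C=C); cv2.imwrite("pics/w5.png",im)
for l in("portafilter_mid","portafilter_head"):
    print(l,[(np.round(d["centre"],4).tolist(),round(d["score"],2)) for d in bot.pinpoint("wrist",l)[:2]])
m=bot.silhouettes("wrist","portafilter_mid")[0]["pixels"]; np.save("m5.npy",m)
ys,xs=np.nonzero(m); P=toz(K,C,np.c_[xs,ys],.0145)[:,:2]; c=P.mean(0); w,V=np.linalg.eigh(np.cov((P-c).T))
u=V[:,1]; u=-u if u[0]>0 else u; print("axis",np.degrees(np.arctan2(u[1],u[0])), "ext",((P-c)@u).min(),((P-c)@u).max(),c, len(P))
n=np.array([-u[1],u[0]]); L=(P-c)@u; Q=(P-c)@n
for a in np.arange(L.min(),L.max(),.006):
    k=(L>=a)&(L<a+.006); print(round(a*1000),(Q[k].min()*1000).round(1),(Q[k].max()*1000).round(1),end=" | ")
```

```text
t 12.15 p [ 0.4974 -0.3065  0.2207] yaz 102.14 tilt 0.05 F [-0.6 -0.6  0.6] w 1.003 ff 0.0 q [-0.6  -0.08  1.66  0.    1.57 -2.38]
portafilter_mid [([0.5031, -0.3045, 0.0088], 0.71)]
portafilter_head [([0.5523, -0.2968, 0.0302], 0.87)]
axis -166.25646909434275 ext -0.09234101833421503 0.11877008266203654 [ 0.50056683 -0.30670612] 7621
-92 -18.4 17.9 | -86 -25.9 25.1 | -80 -31.2 30.1 | -74 -33.4 33.0 | -68 -40.7 41.1 | -62 -40.7 41.0 | -56 -40.6 40.6 | -50 -40.6 40.3 | -44 -37.4 38.9 | -38 -31.3 32.3 | -32 -29.2 29.9 | -26 -24.2 25.6 | -20 -19.2 18.2 | -14 -8.3 8.9 | -8 -8.4 8.7 | -2 -8.5 8.5 | 4 -8.7 8.2 | 10 -8.8 8.9 | 16 -10.9 9.7 | 22 -10.9 10.5 | 28 -11.1 11.1 | 34 -11.2 11.9 | 40 -11.3 11.8 | 46 -11.4 12.4 | 52 -11.5 13.0 | 58 -13.5 12.9 | 64 -13.6 13.4 | 70 -12.8 13.4 | 76 -12.9 13.1 | 82 -13.0 12.9 | 88 -13.1 13.5 | 94 -13.3 13.3 | 100 -13.3 13.0 | 106 -12.5 12.7 | 112 -10.8 10.7 | 118 -6.5 6.0 |
```

View pics/w5.png

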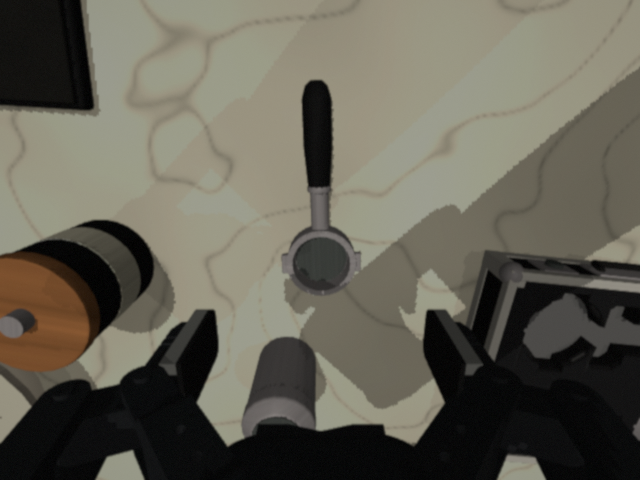

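The portafilter's bowl is at (320,262), its neck at about (320,210) and its handle runs up to (317,82), so it is well aligned with the tool. The extents match: the handle end is at +118 mm, and the narrow neck runs about ±16 mm around the fitted centre.

```bash
python3 -c "
from h import *
goal([.4995,-.307,.003],103.7)"
```

```text
trans [-0.0019, -0.0008, 0.2182] ang [0.0, -0.0, -1.49] rows 4.4
```

Emit:
{"api": "carry_out", "payload": {"translation": [[-0.002,-0.001,0.04],[-0.002,-0.001,0.09],[-0.002,-0.001,0.14],[-0.002,-0.001,0.175],[-0.002,-0.001,0.2],[-0.002,-0.001,0.21],[-0.002,-0.001,0.21],[-0.002,-0.001,0.21]], "angular": [[0,0,-1.5],[0,0,-1.5],[0,0,-1.5],[0,0,-1.5],[0,0,-1.5],[0,0,-1.5],[0,0,-1.5],[0,0,-1.5]], "hand": 0}}

```text
time_s: 13.15
position: [0.5003, -0.3076, 0.0128]
orientation: [-0.376, 3.118, -0.002]
wrist_force: [0.1, -0.3, 0.7]
width: 0.502
finger_force: 0.0
```

Emit:
{"api": "carry_out", "payload": {"translation": [[0,0,0.006],[0,0,0.0095],[0,0,0.0095],[0,0,0.0095]], "angular": [[0,0,0],[0,0,0],[0,0,0],[0,0,0]]}}

```text
time_s: 13.55
position: [0.4997, -0.3072, 0.002]
orientation: [-0.376, 3.119, -0.0]
wrist_force: [-0.5, 0.4, 0.6]
width: 0.502
finger_force: 0.0
```

Emit:
{"api": "carry_out", "payload": {"translation": [[0,0,0],[0,0,0],[0,0,0],[0,0,0],[0,0,0],[0,0,0]], "angular": [[0,0,0],[0,0,0],[0,0,0],[0,0,0],[0,0,0],[0,0,0]], "hand": -1, "force": 80}}

```text
time_s: 14.15
position: [0.4998, -0.3073, 0.0023]
orientation: [-0.376, 3.119, -0.0]
wrist_force: [-1.9, 1.8, 6.6]
width: 0.178
finger_force: 78.0
```

Emit:
{"api": "carry_out", "payload": {"translation": [[0,0,-0.02],[0,0,-0.06],[0,0,-0.11],[0,0,-0.16],[0,0,-0.21],[0,0,-0.24],[0,0,-0.24]], "angular": [[0,0,0],[0,0,0],[0,0,0],[0,0,0],[0,0,0],[0,0,0],[0,0,0]]}}

```text
time_s: 14.85
position: [0.5006, -0.3078, 0.2464]
orientation: [-0.375, 3.114, -0.006]
wrist_force: [0.5, 0.1, -5.0]
width: 0.181
finger_force: 79.1
```

```bash
python3 -c "
from h import *
state();goal([.48,-.05,.25],6.3)"
```

```text
t 14.85 p [ 0.5006 -0.3078  0.2464] yaz 103.75 tilt 0.36 F [ 0.5  0.1 -5. ] w 0.181 ff 79.1 q [-0.59 -0.08  1.62  0.    1.6  -2.41]
trans [-0.0413, 0.2552, -0.0046] ang [0.01, 0.41, 97.45] rows 11.3
```

Emit:
{"api": "carry_out", "payload": {"translation": [[-0.041,0.255,-0.005],[-0.041,0.255,-0.005],[-0.041,0.255,-0.005],[-0.041,0.255,-0.005],[-0.041,0.255,-0.005],[-0.041,0.255,-0.005],[-0.041,0.255,-0.005],[-0.041,0.255,-0.005],[-0.041,0.255,-0.005],[-0.041,0.255,-0.005],[-0.041,0.255,-0.005],[-0.041,0.255,-0.005]], "angular": [[0,0,97.4],[0,0,97.4],[0,0,97.4],[0,0,97.4],[0,0,97.4],[0,0,97.4],[0,0,97.4],[0,0,97.4],[0,0,97.4],[0,0,97.4],[0,0,97.4],[0,0,97.4]]}}

```text
time_s: 16.05
position: [0.4784, -0.0497, 0.2443]
orientation: [-2.1, -2.333, 0.003]
wrist_force: [0.2, -0.5, -5.0]
width: 0.18
finger_force: 79.5
```

Emit:
{"api": "carry_out", "payload": {"translation": [[0,0,0],[0,0,0],[0,0,0],[0,0,0]], "angular": [[0,0,0],[0,0,0],[0,0,0],[0,0,0]]}}

```text
time_s: 16.45
position: [0.4789, -0.0497, 0.2464]
orientation: [-2.093, -2.342, 0.0]
wrist_force: [0.5, 0.7, -5.3]
width: 0.178
finger_force: 79.5
```

Run:
```python
from h import *
state(); K,C=wcam(); im=bot.get_image("wrist"); np.savez("v6",K=K,C=C); cv2.imwrite("pics/w6.png",im)
for l in("portafilter_mid","portafilter_head","portafilter_home","portafilter_pocket"):
    print(l,[(np.round(d["centre"],4).tolist(),round(d["score"],2)) for d in bot.pinpoint("wrist",l)[:2]])
m=bot.silhouettes("wrist","portafilter_mid"); print([x["score"] for x in m]); np.save("m6.npy",m[0]["pixels"])
# rectify foam plane into the case's axes at 3.5 px/mm around pocket guess
c0=np.array([.5575,.005]);a=np.radians(96.3);u=np.array([np.cos(a),np.sin(a)]);n=np.array([-u[1],u[0]])  # u handle dir, n = pf y
s=3.6
def P(i,j): return np.r_[c0+u*i/1000+n*j/1000,.056]
box=[(130,-50),(-95,-50),(-95,50),(130,50)]   # u right->left
src=np.array([P(*b) for b in box]); dst=np.array([((130-i)*s,(j+50)*s) for i,j in box])
M=cv2.getPerspectiveTransform(proj(K,C,src).astype(np.float32),dst.astype(np.float32))
o=cv2.warpPerspective(im,M,(int(220*s),int(100*s)),flags=cv2.INTER_CUBIC)
o=np.clip(255*(o/255.)**.5,0,255).astype(np.uint8)
for i in range(-90,131,10):
    x=int((130-i)*s); cv2.line(o,(x,0),(x,360),(90,90,0),1); cv2.putText(o,str(i),(x-8,355),0,.35,(0,255,255))
for j in range(-40,50,10):
    y=int((j+50)*s); cv2.line(o,(0,y),(800,y),(90,90,0),1); cv2.putText(o,str(j),(0,y+4),0,.35,(0,255,255))
big=np.zeros((600,792,3),np.uint8); big[:360]=o[:, :792]; sm=cv2.resize(im,(320,240)); big[360:]=0; big[360:600,:320]=sm
cv2.imwrite("pics/r6.png",big)
```

```text
t 16.45 p [ 0.4789 -0.0497  0.2464] yaz 6.43 tilt 0.03 F [ 0.5  0.7 -5.3] w 0.178 ff 79.5 q [-0.16 -0.32  1.82 -0.    1.64 -0.27]
portafilter_mid [([0.4856, -0.0467, 0.2563], 0.73)]
portafilter_head []
portafilter_home [([0.5563, 0.0046, 0.0499], 0.83)]
portafilter_pocket [([0.5583, 0.0063, 0.0507], 0.76), ([0.6084, 0.023, -0.0019], 0.3)]
[0.83]
```

View pics/r6.png

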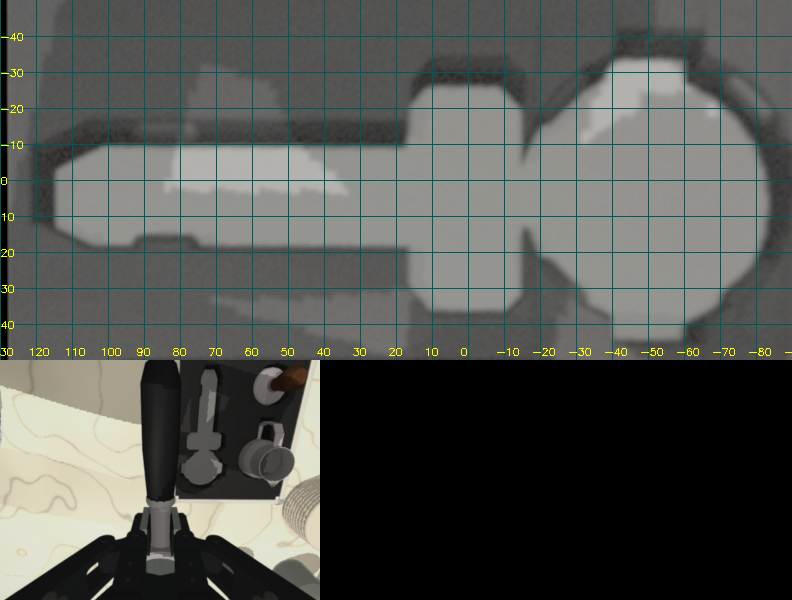

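The rectified foam plane shows the pocket outline clear of the held portafilter. The handle groove runs from j=-17 to 18.5, the scoop from i=-16 to 16.5 and the ears from j=-42.5 to 44.5. Allowing for the bevels, the pocket point is at i≈-1.2, j≈+1.8 mm from my guess, about (0.5558, 0.0036), which agrees with pinpoint to 2 mm. Now I'll measure the held portafilter.

Run:
```python
from h import *
v=np.load("v6.npz"); K,C=v["K"],v["C"]; m=np.load("m6.npy"); T=np.array([.4789,-.0497])
a=np.radians(96.43);u=np.array([np.cos(a),np.sin(a)]);n=np.array([-u[1],u[0]])
ys,xs=np.nonzero(m); P=toz(K,C,np.c_[xs,ys],.2586)[:,:2]-T; L=P@u*1000; Q=P@n*1000
for b in range(-60,150,8):
    k=(L>=b)&(L<b+8)
    if k.sum()>5: print(b,Q[k].min().round(1),Q[k].max().round(1),((Q[k].min()+Q[k].max())/2).round(1))
print(L.max(),ys.min())
```

```text
-60 -6.4 5.0 -0.7
-52 -12.8 12.3 -0.3
-44 -13.0 12.5 -0.2
-36 -12.4 12.4 -0.0
-28 -9.2 8.7 -0.2
-20 -8.2 7.7 -0.2
-12 -8.0 7.6 -0.2
-4 -7.9 7.4 -0.2
4 -8.9 8.4 -0.2
12 -11.1 11.0 -0.0
20 -11.4 11.4 -0.0
28 -11.5 11.0 -0.2
36 -12.4 11.6 -0.4
44 -12.9 12.1 -0.4
52 -13.1 12.7 -0.2
60 -13.6 12.9 -0.4
68 -13.9 12.9 -0.5
76 -13.8 12.9 -0.5
84 -13.7 13.2 -0.2
92 -13.8 12.8 -0.5
100 -13.6 12.6 -0.5
108 -12.1 11.4 -0.3
116 -9.0 8.4 -0.3
116.45175870903641 0
```

View pics/w6.png

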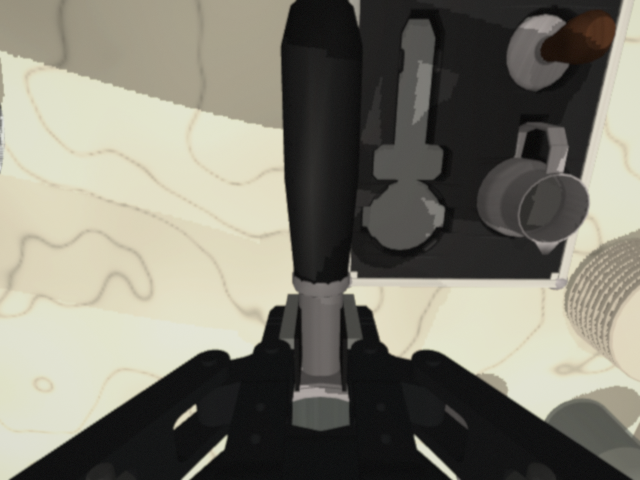

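The held portafilter is centred laterally (-0.3 mm), straight to within 0.1° and along its axis to about 0.5 mm. The jug at (545,195) sits home in the back row.

```bash
python3 -c "
from h import *
goal([.5559,.0031,.085],6.3)"
```

```text
trans [0.044, 0.0823, 0.1618] ang [0.01, 0.0, 0.06] rows 3.7
```

Emit:
{"api": "carry_out", "payload": {"translation": [[0.022,0.041,0],[0.044,0.082,0.01],[0.044,0.082,0.055],[0.044,0.082,0.1],[0.044,0.082,0.14],[0.044,0.082,0.162],[0.044,0.082,0.162],[0.044,0.082,0.162],[0.044,0.082,0.162]], "angular": [[0,0,0],[0,0,0],[0,0,0],[0,0,0],[0,0,0],[0,0,0],[0,0,0],[0,0,0],[0,0,0]]}}

```text
time_s: 17.65
position: [0.5565, 0.003, 0.0869]
orientation: [2.094, 2.339, 0.003]
wrist_force: [-0.4, -0.0, -4.3]
width: 0.177
finger_force: 80.2
```

Run:
```python
from h import *
state(); goal([.5559,.0031,.060],6.3)
```

```text
t 17.65 p [0.5565 0.003  0.0869] yaz 6.35 tilt 0.16 F [-0.4 -0.  -4.3] w 0.177 ff 80.2 q [-0.04 -0.07  1.87  0.    1.34 -0.15]
trans [0.0002, -0.0007, 0.0269] ang [0.15, 0.02, 0.05] rows 0.5
```

Emit:
{"api": "carry_out", "payload": {"translation": [[0,-0.0005,0.01],[0,-0.0005,0.018],[0,-0.0005,0.024],[0,-0.0005,0.028],[0,-0.0005,0.031],[0,-0.0005,0.031]], "angular": [[0,0,0],[0,0,0],[0,0,0],[0,0,0],[0,0,0],[0,0,0]]}}

```text
time_s: 18.25
position: [0.5549, 0.003, 0.0533]
orientation: [-2.095, -2.341, 0.001]
wrist_force: [-0.6, -0.4, -5.8]
width: 0.175
finger_force: 80.2
```

Emit:
{"api": "carry_out", "payload": {"translation": [[0,0,0.002],[0,0,0.004],[0,0,0.006],[0,0,0.006]], "angular": [[0,0,0],[0,0,0],[0,0,0],[0,0,0]]}}

```text
time_s: 18.65
position: [0.5555, 0.0031, 0.0479]
orientation: [2.095, 2.341, 0.001]
wrist_force: [4.8, 1.8, -5.8]
width: 0.179
finger_force: 80.5
```

Emit:
{"api": "carry_out", "payload": {"translation": [[0,0,0.002],[0,0,0.004],[0,0,0.006],[0,0,0.008],[0,0,0.01],[0,0,0.01]], "angular": [[0,0,0],[0,0,0],[0,0,0],[0,0,0],[0,0,0],[0,0,0]]}}

```text
time_s: 19.25
position: [0.5558, 0.003, 0.0383]
orientation: [2.094, 2.34, 0.002]
wrist_force: [5.7, 1.6, 1.4]
width: 0.179
finger_force: 81.2
```

Emit:
{"api": "carry_out", "payload": {"translation": [[0,0,0],[0,0,0]], "angular": [[0,0,0],[0,0,0]]}}

```text
time_s: 19.45
position: [0.5558, 0.003, 0.0383]
orientation: [2.094, 2.34, 0.002]
wrist_force: [7.0, 1.6, 1.3]
width: 0.18
finger_force: 81.2
```

Emit:
{"api": "carry_out", "payload": {"translation": [[0,0,0],[0,0,0],[0,0,0],[0,0,0]], "angular": [[0,0,0],[0,0,0],[0,0,0],[0,0,0]], "hand": -0.3}}

```text
time_s: 19.85
position: [0.5549, 0.0029, 0.0377]
orientation: [-2.095, -2.341, 0.001]
wrist_force: [-0.3, -0.3, -0.3]
width: 0.354
finger_force: 0.0
```

Emit:
{"api": "carry_out", "payload": {"translation": [[0,0,-0.015],[0,0,-0.035],[0,0,-0.04],[0,0,-0.04]], "angular": [[0,0,0],[0,0,0],[0,0,0],[0,0,0]]}}

```text
time_s: 20.25
position: [0.5556, 0.003, 0.0792]
orientation: [2.094, 2.34, 0.002]
wrist_force: [0.5, -0.3, -0.3]
width: 0.348
finger_force: 0.0
```

Emit:
{"api": "carry_out", "payload": {"translation": [[0,0,0],[0,0,0],[0,0,0],[0,0,0],[0,0,0]], "angular": [[0,0,0],[0,0,0],[0,0,0],[0,0,0],[0,0,0]], "hand": -1, "force": 40}}

```text
time_s: 20.75
position: [0.555, 0.003, 0.0776]
orientation: [-2.095, -2.341, 0.0]
wrist_force: [0.4, 0.7, 0.2]
width: 0.0
finger_force: 0.0
```

Now I'll press on the neck with shut fingers. The neck top should be at 0.0595 when it is home.

Emit:
{"api": "carry_out", "payload": {"translation": [[0,0,0.008],[0,0,0.013],[0,0,0.015],[0,0,0.017],[0,0,0.019],[0,0,0.02],[0,0,0.02]], "angular": [[0,0,0],[0,0,0],[0,0,0],[0,0,0],[0,0,0],[0,0,0],[0,0,0]]}}

```text
time_s: 21.45
position: [0.5554, 0.003, 0.0591]
orientation: [2.095, 2.341, 0.001]
wrist_force: [-6.1, -0.2, 12.3]
width: 0.003
finger_force: 6.8
```

Emit:
{"api": "carry_out", "payload": {"translation": [[0,0,0.001],[0,0,0.002],[0,0,0.002]], "angular": [[0,0,0],[0,0,0],[0,0,0]]}}

```text
time_s: 21.75
position: [0.5556, 0.003, 0.0588]
orientation: [2.094, 2.34, 0.001]
wrist_force: [-16.7, -0.1, 31.3]
width: -0.0
finger_force: 16.9
```

Emit:
{"api": "carry_out", "payload": {"translation": [[0,0,-0.02],[0,0,-0.06],[0,0,-0.11],[0,0,-0.16],[0,0,-0.2],[0,0,-0.2],[0,0,-0.2]], "angular": [[0,0,0],[0,0,0],[0,0,0],[0,0,0],[0,0,0],[0,0,0],[0,0,0]]}}

```text
time_s: 22.45
position: [0.5553, 0.003, 0.2565]
orientation: [2.094, 2.34, 0.002]
wrist_force: [-0.2, 0.4, -1.1]
width: -0.002
finger_force: 0.0
```

Run:
```python
from h import *
state(); im=bot.get_image("wrist"); cv2.imwrite("pics/w7.png",im)
for c in("wrist","scene"):
    if c!="wrist": bot.get_image(c)
    for l in("portafilter_mid","portafilter_head","jug_mid","tamper"):
        print(c,l,[(np.round(d["centre"],4).tolist(),round(d["score"],2)) for d in bot.pinpoint(c,l)[:1]])
```

```text
t 22.45 p [0.5553 0.003  0.2565] yaz 6.35 tilt 0.1 F [-0.2  0.4 -1.1] w -0.002 ff 0.0 q [-0.04 -0.15  1.67 -0.    1.63 -0.15]
wrist portafilter_mid [([0.5622, 0.0067, 0.0457], 0.96)]
wrist portafilter_head [([0.5614, -0.0524, 0.0665], 0.6)]
wrist jug_mid [([0.6612, -0.0171, 0.0574], 0.91)]
wrist tamper [([0.6515, 0.1069, 0.0346], 0.63)]
scene portafilter_mid [([0.5565, 0.0047, 0.0478], 0.71)]
scene portafilter_head [([0.56, -0.0473, 0.0659], 0.81)]
scene jug_mid [([0.6669, -0.0159, 0.0613], 0.63)]
scene tamper [([0.6476, 0.1062, 0.036], 0.65)]
```

View pics/w7.png

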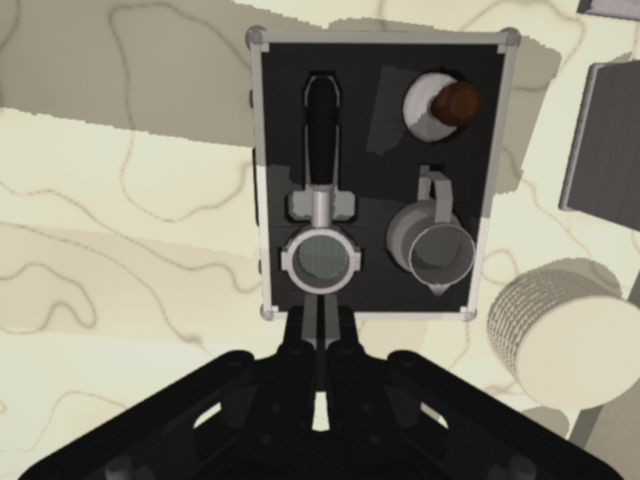

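The portafilter's bowl (320,260) and handle (322,130) lie in their pocket and the jug is in its own. The tamper stands where it was. The neck bottomed at z≈0.059 under 31 N, and the rim reads at about 0.066 against 0.0645 expected, so it is level and home.

```bash
python3 -c "
from rig import bot
print(bot.job_done())"
```

```text
the job is handed in; nothing more can be done
None
```

I pressed the jug home in its back pocket first, then the portafilter in the front one, and handed the job in at about 23 s; its level was read from camera estimates and a firm press on the neck, not probed at both ends.

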